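Open the latched print cupboard

TASK

Open the print cupboard's door: press its thumb lever down to lift the latch bar out of the catch, draw the door off the catch while the lever is still down, then swing it wide open, about square to the cupboard, and leave it standing there. Press and pull with feeling (25 N at most, or the latch bends), do not fling the door, and leave the other things where they are.

Things in the scene. Friction and masses are not known exactly. Their poses are not given: they have to be found in the camera images.
- cabinet: Oak print cupboard fixed on the table, 240 deep (x), 360 wide (y), 205 mm high. Origin: centre of underside. Front plane x = -120 mm, facing its own -x, to the robot. Flush in it one plain door 278 wide, z 22 to 204 mm, 18 mm thick, hinged at +y (left seen from the robot), opening to the robot. It and its door and latch bear at most 25 N from the robot.
- hinge_foot (a point): Fixed point on the door's vertical hinge axis at table height: cupboard frame x = -120, y = +150, z = 0 mm. Axes as the cupboard's. At door angle q, in these axes, hinge to free edge points along (-sin q, -cos q) and the door's outward normal along (-cos q, sin q).
- lever_place (a point): Where the thumb piece nominally is, door shut: centre of its upper face, 140 mm from the hinge axis along the door, 26 mm out from its face, 188 mm up. This point stays with the cupboard. The real door, latch and catch are fitted together up to 14 mm higher or lower, not tracked: feel for it. Thumb piece: steel tray 60 mm wide, from 4 to 54 mm out; 5 mm lip, 10 mm high, along its outer edge.
- latch_pin (a point): Nominal pivot pin, square to the door, of the gravity latch bar: 210 mm from hinge axis, 178 mm up, same +-14 mm. Tray 70 mm to its hinge side, bar end 108 mm to the other. Pressing the tray (1 to 2 N) lifts the bar; its centre sinks 18 mm to the lever's stop, leaning 0.25 rad, pin side higher (a wide fingertip rests on that side and sinks less). Then it gives as a stiff spring, 15 N per mm.
- catch_place (a point): Nominal catch on the frame past the door's free edge (295 mm from the hinge axis, 178 mm up; same +-14 mm). The bar end lies behind its upturned lip and clears it only after 16 mm of tray travel, just short of the stop. Let go, the bar falls back by its weight, so keep the lever down until the door is ajar 0.1 rad. The tray's lip lets the pressing finger draw the door along.
- door (a joint): Opening angle of the door in rad: 0 shut, grows as it opens towards the robot (its free edge turning clockwise seen from above), stop at 1.75. Light rubbing (about 0.15 N m) holds it where it is left.
- slide_box: closed grey slide box, 90 x 150 x 32 mm, lying on the middle of the cupboard's top; origin at the centre of its underside.
- ink_jar: round jar with a black cap, 60 mm across, 85 mm high, on the table ahead of and beside the cupboard, out of the door's sweep, on the hinge side; origin at the centre of its underside.
- tape_roll: paper tape roll lying flat, 90 mm across, 30 mm high, on the table ahead of and beside the cupboard, out of the door's sweep, on the catch side; origin at the centre of its underside.
- loupe: black magnifier, 52 mm across, 60 mm high, on the table ahead of and beside the cupboard, out of the door's sweep, on the catch side; origin at the centre of its underside.
- brush_mug: white mug 80 mm across and 95 mm high with brushes to 165 mm, far left on the table; origin at the centre of its underside.
- book: blue book lying flat, 130 x 200 x 30 mm, far left on the table; origin at the centre of its underside.
- flat_brush: hand brush lying flat, far right on the table; origin on its underside.

How it is judged (in metres and radians):
On the way:
1. the door has come off its catch and stands ajar (0.12 rad) (value of joint door above 0.12 rad), for 0.1 s.
At the end, for the whole second after the job is handed in: The door stands open by at least 1.25 rad (its stop is at 1.75) and is at rest, let go (value of joint door above 1.25 rad and velocity of joint door between -0.05 and 0.05 rad/s); the robot touches nothing.
It fails at once if the fingers load the cupboard, its door or its latch with more than 25 N (contact force between the fingers and cabinet above 25 N).
It fails at once if the rest of the arm pushes the cupboard, its door or latch with more than 25 N (contact force between the arm and cabinet above 25 N).
It fails at once if the door is flung (faster than 1.5 rad/s) (velocity of joint door above 1.5 rad/s).
It fails at once if another thing is moved by more than 30 mm (distance of any of slide_box, ink_jar, tape_roll, loupe, brush_mug, book, flat_brush from where it was at the start of the episode above 0.03 m).
It also fails if it takes over 48 s, if anything falls off the work surface, if the arm or the gripper's body presses on something with over 40 N, if the wrist force passes 120 N, or if a joint passes its speed limit or range.

ROBOT

A 6-joint arm with a two-finger parallel gripper is mounted at the origin on the work surface. World frame = base frame: x ahead of the robot, y to its left, z up, the work surface at z = 0. Lengths are in m, angles in degrees, forces in N, time in s.
With the tool pointing down it reaches from about 0.375 to 0.925 m from the base axis. Payload 5.7 kg.
Tool frame: the origin (TCP) lies on the centre line of the jaws, within the pads' length; the fingertips stand env.tip_reach ahead of it and the grasp point (between the pads) lies 2 mm behind it (env.tip_reach is the distance from the TCP to the fingertips, in m); z points along the fingers, y is the line along which they close (so a half turn about z gives the same grasp; the last joint's range is limited). The gripper opens to 88 mm and grips with 3 to 60 N. Pads are 20 mm wide; open, the fingers measure 115 mm over their backs; the gripper's body (75 mm by 178 mm) begins 61 mm behind the grasp point.
Start: joints at [-70.078, 20.558, 86.54, -0, 72.909, -6.595], TCP at [0.268, -0.537, 0.24] pointing down, gripper open.
Joint ranges: [-170.27, 170.27], [-57.76, 135], [12.27, 136.19], [-55.21, 235.2], [11.17, 155.16], [-170.74, 170.74]. Speed limits (degrees/s): [136.94, 136.94, 180, 180, 180, 180].

INTERFACE

Orientations are given as [roll, pitch, yaw] about the fixed x, y, z axes, in that order (R = Rz(yaw) Ry(pitch) Rx(roll)).
In Python, from plant import env gives the robot as it stands.
- The arm moves only by the shell command python3 -m jog 'ROWS' [FORCE]. ROWS is JSON, a list of rows, each an object with "xyz": the shift along the tool's x, y, z in mm, a list of three; "yaw": the turn about the tool's z in rad; "grip": the opening, from 0 (shut) to 1 (fully open). A call has 1 to 12 rows; each row shifts and turns the commanded pose from where the row before left it, along the tool's axes as they then stand; what a row does not reach is not made up. A row lasts 1/10 s, in which the tool goes at most 50 mm and 8.59 degrees, less where a joint would pass 70% of its speed; a pose out of reach is approached as far as the arm can. A call with a gripper value outside its range is refused whole. The fingers move at their own pace and stop on an object; FORCE is the grip in N (left out, the last holds). Time passes only in rows, so rows that do not move let the fingers close. It gives the time, the measured TCP pose, the force, the opening and the grip force at its end, in the units of the state.
- env.sense(): the state, without advancing time (a new reading comes with each control period).
- env.capture(name): name is "side" or "top"; returns (picture, depth): 400x640x3 uint8, red, green, blue; 400x640 float32, m along the optical axis (not along the pixel's ray), 0 where there is no reading.
- env.get_calibration(name): a dict with "intrinsics" (3x3 intrinsics, pixels), "origin" and "attitude" of the camera in the world. Camera axes: x right, y down, z forward; pixel columns grow to the right and rows downward; lengths in m; the calibration is good to about 2 mm. A picture is of the moment at which its call begins. get_calibration takes no time and is no camera call.
- env.close_job(): hands the job in; it is judged then, once.
The state is a dict: "clock": time; "q": joint angles; "dq": joint speeds; "effort": joint torques, N m; "ee_pos": TCP position; "tcp_rot": TCP orientation; "wrist_force": force on the tool from outside, world axes, zero at the start; "torque": the same for the moment, N m; "grip_width": finger opening in m; "grasp_force": force on a finger pad.
Only numpy, scipy, OpenCV 4.12 (cv2) and the standard library are available. Lean on these libraries where they do the work, as an engineer would, in place of code of your own. Each camera call takes 0.05 s, during which the arm holds its last target. There are 200 camera calls.

## Working session

There is one attempt and no reset: what is moved stays moved. The work goes in short steps, Python scripts to look and compute and a shell command to move; the robot and the scene stay as the last step left them, time stands still between calls to the robot, and variables do not carry over. Pictures are saved under pics/ and viewed, at most 10 in all, crops included, and the job is handed in when it is done.

```bash
mkdir -p pics; ls
python3 - <<'E'
from plant import env
import cv2
s=env.sense(); print(s['clock'],s['ee_pos'],s['tcp_rot'],s['wrist_force'],env.tip_reach)
import numpy as np
for n in('side','top'):
    p,d=env.capture(n); cv2.imwrite(f'pics/{n}0.png',p[:,:,::-1]); np.save(f'pics/{n}0.npy',d)
    c=env.get_calibration(n); print(n,c)
E
```

```text
pics
0.0 [ 0.26764637 -0.53628641  0.23884605] [-1.79899894e+02 -1.03307340e-02  2.65202008e+01] [0.35765358 0.20445095 0.43306537] 0.017
side {'intrinsics': array([[423.73567334,   0.        , 326.05427008],
       [  0.        , 423.73567334, 196.90043589],
       [  0.        ,   0.        ,   1.        ]]), 'origin': array([0.23919757, 0.94046516, 1.08133144]), 'attitude': array([-132.60601242,    0.52293314, -160.94503165])}
top {'intrinsics': array([[470.03964152,   0.        , 323.89974596],
       [  0.        , 470.03964152, 192.16875157],
       [  0.        ,   0.        ,   1.        ]]), 'origin': array([ 0.21890082, -0.01607479,  1.8597678 ]), 'attitude': array([-1.67634301e+02,  1.64425115e-01, -8.86927151e+01])}
```

View pics/side0.png

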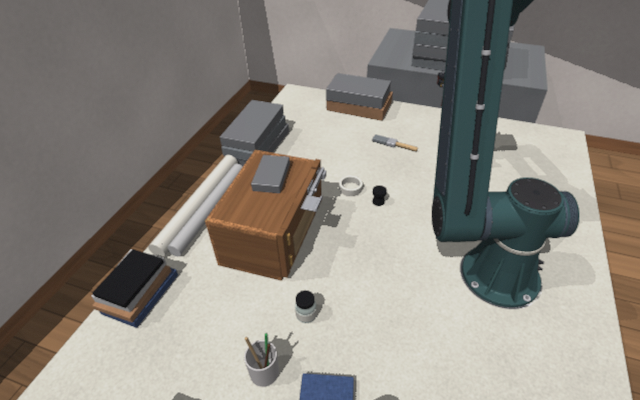

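View pics/top0.png

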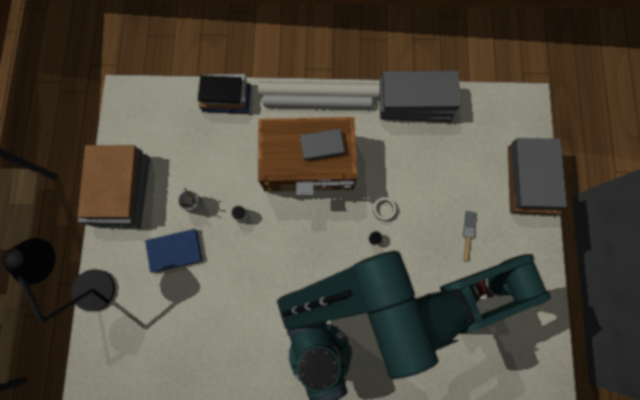

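The side view shows the cupboard at about (265,210), with the lever at (313,200). The top view shows it at (307,152), tray at (304,188), jar (238,213), tape (385,209) and loupe (376,238).

```bash
cat > h.py <<'E'
import numpy as np, cv2
from plant import env
from scipy.spatial.transform import Rotation as R
def cloud(n,d):
    c=env.get_calibration(n);K=c['intrinsics']
    v,u=np.mgrid[:400,:640]
    P=np.stack([(u-K[0,2])/K[0,0]*d,(v-K[1,2])/K[1,1]*d,d],-1)
    return P@R.from_euler('xyz',c['attitude'],degrees=True).as_matrix().T+c['origin']
E
python3 - <<'E'
from h import *
for n,(x0,x1,y0,y1) in dict(side=(200,340,140,280),top=(240,400,105,225)).items():
    p=cv2.imread(f'pics/{n}0.png')[y0:y1,x0:x1]; k=5 if n=='top' else 4
    cv2.imwrite(f'pics/{n}c.png',cv2.resize(p,None,fx=k,fy=k,interpolation=cv2.INTER_CUBIC))
    d=np.load(f'pics/{n}0.npy'); P=cloud(n,d)
    m=(d>0)&(abs(P[...,2]-.204)<.006)&(P[...,0]>.5)&(P[...,0]<1.1)&(abs(P[...,1])<.35)
    q=P[m][:,:2].astype(np.float32)
    m2=(d>0)&(P[...,2]>.19)&(P[...,2]<.25)&(P[...,0]>.5)&(P[...,0]<1.1)&(abs(P[...,1])<.35)
    print(n,m.sum(),cv2.minAreaRect(q),cv2.boxPoints(cv2.minAreaRect(q)),np.median(P[m][:,2]))
    for u,v in ([(304,188),(300,186),(308,190),(238,213),(385,209),(376,238)] if n=='top' else [(313,200),(315,205),(305,307),(350,186),(379,195)]): print(u,v,P[v,u].round(3))
E
```

```text
side 4838 ((0.7191097736358643, 0.061744242906570435), (0.2963680326938629, 0.3688347339630127), 2.2406375408172607) [[ 0.56382895  0.24022713]
 [ 0.5782491  -0.12832561]
 [ 0.8743906  -0.11673865]
 [ 0.85997045  0.2518141 ]] 0.2062620249983384
313 200 [0.595 0.058 0.195]
315 205 [0.583 0.073 0.191]
305 307 [0.513 0.352 0.081]
350 186 [ 0.564 -0.253  0.002]
379 195 [ 0.436 -0.185  0.051]
top 4295 ((0.7190248370170593, 0.06546613574028015), (0.297191858291626, 0.36077171564102173), 2.477786064147949) [[ 0.5627694   0.23925924]
 [ 0.5783663  -0.12117518]
 [ 0.87528026 -0.10832697]
 [ 0.8596834   0.25210744]] 0.2040883851217301
304 188 [0.599 0.07  0.191]
300 186 [0.605 0.085 0.193]
308 190 [0.592 0.055 0.186]
238 213 [0.518 0.325 0.087]
385 209 [ 0.563 -0.249 -0.004]
376 238 [ 0.438 -0.206  0.058]
```

View pics/sidec.png

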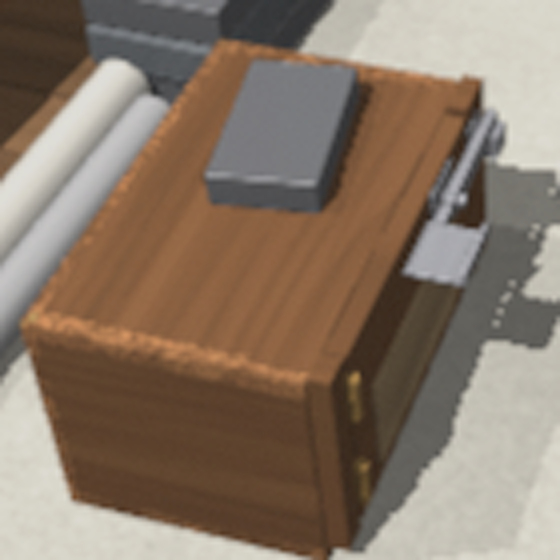

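View pics/topc.png

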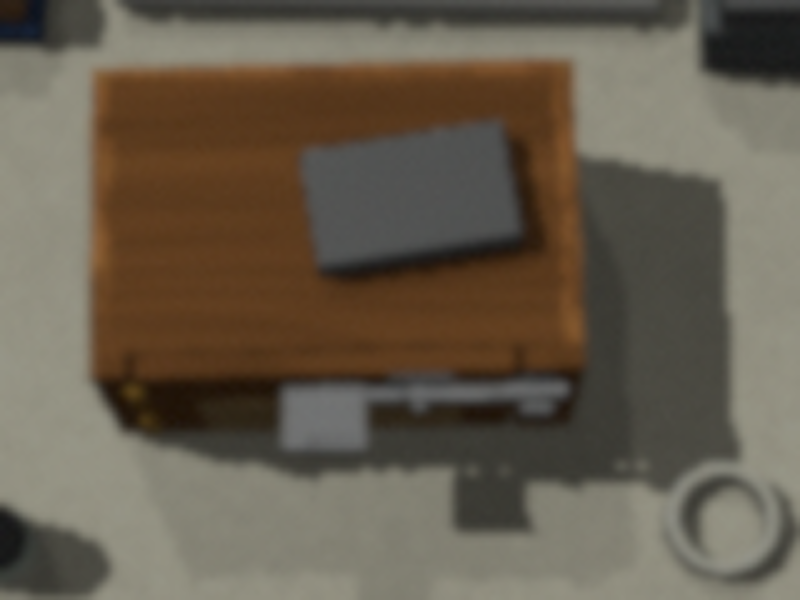

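The side crop shows the tray's upper face at about (445,250)/4, hinges at left. In the top crop the tray is at x 280-368, y 383-450, the bar runs to x≈568. Next I fit the cupboard frame and the tray.

Run:
```python
from h import *
for n in('side','top'):
    P=cloud(n,np.load(f'pics/{n}0.npy')).reshape(-1,3)
    yaw=np.radians(2.4); B=np.array([.867,.0705])
    Rz=np.array([[np.cos(yaw),-np.sin(yaw)],[np.sin(yaw),np.cos(yaw)]])
    l=(P[:,:2]-B)@Rz; l[:,0]+=.12
    top=(abs(P[:,2]-.205)<.012)&(l[:,0]>-.118)&(l[:,0]<.2)&(abs(l[:,1])<.25)
    # edges
    b=[(yc,l[top&(abs(l[:,1]-yc)<.01)][:,0].max().round(4)) for yc in(-.15,-.1,-.05,0,.05,.1,.15)]
    e=[(xc,l[top&(abs(l[:,0]-xc)<.01)][:,1].min().round(4),l[top&(abs(l[:,0]-xc)<.01)][:,1].max().round(4)) for xc in(-.08,-.03,.02,.07)]
    print(n,b,e,np.median(P[top,2]))
    t=(P[:,2]>.165)&(P[:,2]<.23)&(l[:,0]<-.13)&(l[:,0]>-.2)&(abs(l[:,1]-.01)<.06)
    q=l[t]; print('tray',t.sum(),q.min(0),q.max(0),np.median(q,0),np.percentile(P[t,2],[5,25,50,75,95]))
```

```text
side [(-0.15, np.float64(0.1192)), (-0.1, np.float64(0.1185)), (-0.05, np.float64(0.1186)), (0, np.float64(0.1193)), (0.05, np.float64(0.1182)), (0.1, np.float64(0.119)), (0.15, np.float64(0.1195))] [(-0.08, np.float64(-0.1855), np.float64(0.1791)), (-0.03, np.float64(-0.183), np.float64(0.179)), (0.02, np.float64(-0.1845), np.float64(0.181)), (0.07, np.float64(-0.1835), np.float64(0.1799))] 0.2063880308052808
tray 236 [-0.17680846 -0.04921844] [-0.13000284  0.03903857] [-0.15194675  0.00708421] [0.18931076 0.19158356 0.19329974 0.19477174 0.20243453]
top [(-0.15, np.float64(0.1201)), (-0.1, np.float64(0.1204)), (-0.05, np.float64(0.1184)), (0, np.float64(0.1181)), (0.05, np.float64(0.1204)), (0.1, np.float64(0.1224)), (0.15, np.float64(0.1189))] [(-0.08, np.float64(-0.1771), np.float64(0.1815)), (-0.03, np.float64(-0.1788), np.float64(0.1775)), (0.02, np.float64(-0.177), np.float64(0.1792)), (0.07, np.float64(-0.1781), np.float64(0.1793))] 0.2042098679778317
tray 226 [-0.17669396 -0.04798542] [-0.13011373  0.04006733] [-0.15117127  0.00722707] [0.18328504 0.18803354 0.19073639 0.19385762 0.19937587]
```

```bash
python3 -m jog '[{"xyz":[0,0,0],"yaw":0.14,"grip":0},{"xyz":[0,0,0],"yaw":0.14,"grip":0},{"xyz":[0,0,0],"yaw":0.141,"grip":0},{"xyz":[24,-40,0],"yaw":0,"grip":0},{"xyz":[24,-40,0],"yaw":0,"grip":0},{"xyz":[24,-40,0],"yaw":0,"grip":0},{"xyz":[24,-40,0],"yaw":0,"grip":0},{"xyz":[24,-40,0],"yaw":0,"grip":0},{"xyz":[24,-40,0],"yaw":0,"grip":0},{"xyz":[24,-40,0],"yaw":0,"grip":0},{"xyz":[24,-40,0],"yaw":0,"grip":0},{"xyz":[0,0,0],"yaw":0,"grip":0}]' 20
```

```text
clock: 1.3
ee_pos: [0.4477, -0.2042, 0.2394]
tcp_rot: [-179.9, -0.0, 2.7]
wrist_force: [-0.4, -0.7, -0.6]
grip_width: 0.0005
grasp_force: 0.0
```

```bash
cat >> h.py <<'E'
def loc(p):
    y=np.radians(2.4);c,s=np.cos(y),np.sin(y);d=np.array(p[:2])-[.747,.0655]
    return np.array([c*d[0]+s*d[1],-s*d[0]+c*d[1]])
def go(r,out,q):
    """tool-axes mm to the door point r,out at angle q"""
    s=env.sense();Rt=R.from_euler('xyz',s['tcp_rot'],degrees=True).as_matrix()
    l=np.array([-.12-r*np.sin(q)-out*np.cos(q),.15-r*np.cos(q)+out*np.sin(q)])
    y=np.radians(2.4);c,sn=np.cos(y),np.sin(y)
    w=np.array([.747+c*l[0]-sn*l[1],.0655+sn*l[0]+c*l[1],s['ee_pos'][2]])
    print('clock',s['clock'],'pos',np.round(s['ee_pos'],4),'rot',np.round(s['tcp_rot'],2),'loc',loc(s['ee_pos']).round(4),'F',s['wrist_force'].round(2),'tool shift mm',((w-s['ee_pos'])@Rt*1e3).round(1),'q',np.round(s['q'],1))
E
python3 -c "from h import *; go(.134,.032,0)"
```

```text
clock 1.3 pos [ 0.4477 -0.2042  0.2394] rot [-1.7986e+02 -1.0000e-02  2.7000e+00] loc [-0.3103 -0.257 ] F [-0.42 -0.72 -0.6 ] tool shift mm [ 159.7 -272.1    0.7] q [-32.7  11.7  99.5   0.1  68.9  54.6]
```

```bash
python3 -m jog '[{"xyz":[23,-39,0],"yaw":0.005,"grip":0},{"xyz":[23,-39,0],"yaw":0,"grip":0},{"xyz":[23,-39,0],"yaw":0,"grip":0},{"xyz":[23,-39,0],"yaw":0,"grip":0},{"xyz":[23,-39,0],"yaw":0,"grip":0},{"xyz":[23,-39,0],"yaw":0,"grip":0},{"xyz":[21,-37,0],"yaw":0,"grip":0},{"xyz":[0,0,5],"yaw":0,"grip":0},{"xyz":[0,0,5],"yaw":0,"grip":0},{"xyz":[0,0,0],"yaw":0,"grip":0},{"xyz":[0,0,0],"yaw":0,"grip":0}]'; python3 -c "from h import *; go(.134,.032,0);p,_=env.capture('side');cv2.imwrite('pics/s1.png',cv2.resize(p[130:270,230:370,::-1],None,fx=4,fy=4,interpolation=2))"
```

```text
clock: 2.4
ee_pos: [0.5942, 0.0661, 0.2293]
tcp_rot: [180.0, 0.1, 2.0]
wrist_force: [0.3, 1.0, 0.4]
grip_width: 0.0004
grasp_force: 0.0
clock 2.4 pos [0.5942 0.0661 0.2293] rot [1.7999e+02 8.0000e-02 2.0100e+00] loc [-0.1527  0.007 ] F [0.33 0.98 0.41] tool shift mm [ 0.6 -9.  -0. ] q [-0.3 21.  87.5 -0.  71.6 87.7]
```

View pics/s1.png

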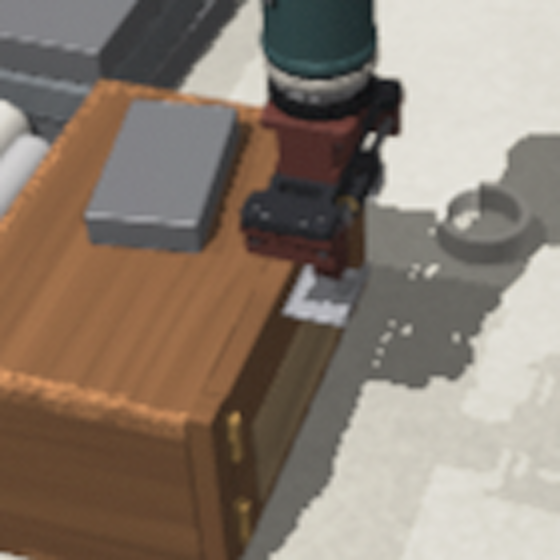

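The closed finger hangs above the tray's right part (tray seen at about (318,300) in the crop). I shift 9 mm to the hinge side and feel downward.

```bash
python3 -m jog '[{"xyz":[0,-9,0],"yaw":0,"grip":0},{"xyz":[0,0,4],"yaw":0,"grip":0},{"xyz":[0,0,4],"yaw":0,"grip":0},{"xyz":[0,0,4],"yaw":0,"grip":0},{"xyz":[0,0,3],"yaw":0,"grip":0},{"xyz":[0,0,0],"yaw":0,"grip":0},{"xyz":[0,0,0],"yaw":0,"grip":0}]'; python3 -c "from h import *; go(.134,.032,0)"; python3 -m jog '[{"xyz":[0,0,1.5],"yaw":0,"grip":0},{"xyz":[0,0,1.5],"yaw":0,"grip":0},{"xyz":[0,0,1.5],"yaw":0,"grip":0},{"xyz":[0,0,1.5],"yaw":0,"grip":0},{"xyz":[0,0,0],"yaw":0,"grip":0}]'; python3 -c "from h import *; go(.134,.032,0)"
```

```text
clock: 3.15
ee_pos: [0.5947, 0.0766, 0.2146]
tcp_rot: [-180.0, 0.0, 2.1]
wrist_force: [0.8, 0.3, -0.8]
grip_width: 0.0005
grasp_force: 0.0
clock 3.15 pos [0.5947 0.0766 0.2146] rot [-1.80e+02  1.00e-02  2.11e+00] loc [-0.1517  0.0175] F [ 0.81  0.27 -0.85] tool shift mm [-0.3  1.5 -0. ] q [ 0.7 21.8 88.3  0.  69.8 88.6]
clock: 3.65
ee_pos: [0.5947, 0.0767, 0.2086]
tcp_rot: [-180.0, 0.0, 2.1]
wrist_force: [0.2, 0.0, 0.9]
grip_width: 0.0007
grasp_force: 0.8
clock 3.65 pos [0.5947 0.0767 0.2086] rot [-179.99    0.      2.11] loc [-0.1517  0.0175] F [0.22 0.03 0.86] tool shift mm [-0.3  1.5 -0. ] q [ 0.7 22.2 88.7  0.  69.1 88.6]
```

```bash
for i in 1 2; do python3 -m jog '[{"xyz":[0,0,2],"yaw":0,"grip":0},{"xyz":[0,0,2],"yaw":0,"grip":0},{"xyz":[0,0,0],"yaw":0,"grip":0}]'|grep -E 'ee_pos|wrist'; done; for i in 1 2 3; do python3 -m jog '[{"xyz":[0,0,1],"yaw":0,"grip":0},{"xyz":[0,0,0],"yaw":0,"grip":0}]'|grep -E 'ee_pos|wrist'; done
```

```text
ee_pos: [0.5948, 0.0769, 0.2045]
wrist_force: [-0.1, 1.5, 1.9]
ee_pos: [0.5948, 0.0767, 0.2004]
wrist_force: [0.7, 1.4, 1.2]
ee_pos: [0.5948, 0.0767, 0.1996]
wrist_force: [-0.6, 1.3, 1.6]
ee_pos: [0.5948, 0.0767, 0.1986]
wrist_force: [0.8, 1.5, 1.6]
ee_pos: [0.5948, 0.0767, 0.1976]
wrist_force: [0.9, 1.6, 1.7]
```

```bash
for i in 1 2 3 4; do python3 -m jog '[{"xyz":[0,0,1],"yaw":0,"grip":0},{"xyz":[0,0,0],"yaw":0,"grip":0}]'|grep -E 'ee_pos|wrist'; done
```

```text
ee_pos: [0.5947, 0.0766, 0.1966]
wrist_force: [0.1, 1.0, 2.4]
ee_pos: [0.5947, 0.0766, 0.1956]
wrist_force: [0.4, 1.1, 1.4]
ee_pos: [0.5947, 0.0766, 0.1946]
wrist_force: [0.5, 1.9, 2.7]
ee_pos: [0.5947, 0.0765, 0.1936]
wrist_force: [0.7, -0.3, 2.3]
```

```bash
for i in 1 2 3 4; do python3 -m jog '[{"xyz":[0,0,0.5],"yaw":0,"grip":0},{"xyz":[0,0,0],"yaw":0,"grip":0}]'|grep -E 'ee_pos|wrist'; done
```

```text
ee_pos: [0.5947, 0.0765, 0.1931]
wrist_force: [0.9, 0.1, 2.1]
ee_pos: [0.5947, 0.0765, 0.1926]
wrist_force: [0.8, -0.9, 1.5]
ee_pos: [0.5947, 0.0765, 0.1921]
wrist_force: [1.2, -1.4, 3.0]
ee_pos: [0.5947, 0.0766, 0.1916]
wrist_force: [0.4, -1.1, 2.1]
```

```bash
for i in 1 2 3; do python3 -m jog '[{"xyz":[0,0,0.5],"yaw":0,"grip":0},{"xyz":[0,0,0],"yaw":0,"grip":0}]'|grep -E 'ee_pos|wrist'; done
```

```text
ee_pos: [0.5947, 0.0767, 0.1911]
wrist_force: [-0.6, -0.3, 1.0]
ee_pos: [0.5946, 0.0767, 0.1906]
wrist_force: [0.3, -0.7, 1.1]
ee_pos: [0.5946, 0.0767, 0.1901]
wrist_force: [0.4, -0.6, 0.9]
```

```bash
for i in 1 2 3; do python3 -m jog '[{"xyz":[0,0,0.5],"yaw":0,"grip":0},{"xyz":[0,0,0],"yaw":0,"grip":0}]'|grep -E 'ee_pos|wrist'; done;  python3 -c "
from h import *
p,d=env.capture('side');cv2.imwrite('pics/s2.png',cv2.resize(p[150:250,260:360,::-1],None,fx=6,fy=6,interpolation=2))"
```

```text
ee_pos: [0.5947, 0.0767, 0.1896]
wrist_force: [-0.3, -1.3, 1.6]
ee_pos: [0.5947, 0.0766, 0.1894]
wrist_force: [-1.3, -1.4, 4.6]
ee_pos: [0.5947, 0.0766, 0.1891]
wrist_force: [-1.5, -1.6, 7.5]
```

View pics/s2.png

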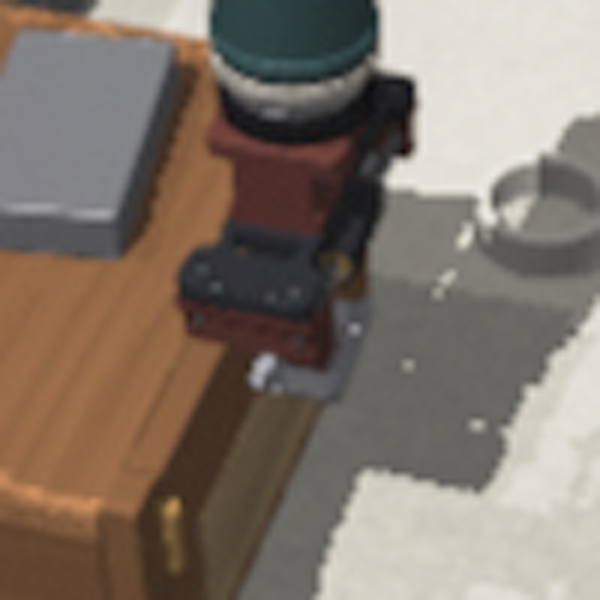

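The finger sits in the tilted tray, at the stop with about 7 N. Now I draw gently.

```bash
for i in 1 2 3; do python3 -m jog '[{"xyz":[-2,0,0],"yaw":0,"grip":0},{"xyz":[-2,0,0],"yaw":0,"grip":0},{"xyz":[0,0,0],"yaw":0,"grip":0}]'|grep -E 'ee_pos|wrist'; done
```

```text
ee_pos: [0.5911, 0.0771, 0.1892]
wrist_force: [0.8, 1.5, 6.2]
ee_pos: [0.5872, 0.0775, 0.1892]
wrist_force: [0.3, 4.3, 5.8]
ee_pos: [0.5835, 0.0777, 0.1893]
wrist_force: [0.3, 5.3, 6.2]
```

```bash
python3 -c "
from h import *
go(.1325,.0317,.085);go(.1325,.0317,.13);go(.1325,.0317,.2)
for n in('side','top'):
    p,d=env.capture(n);P=cloud(n,d).reshape(-1,3);p0=cloud(n,np.load(f'pics/{n}0.npy')).reshape(-1,3)
    for Q in(p0,P):
        l=np.array([loc(a) for a in Q]);m=(Q[:,2]>.06)&(Q[:,2]<.17)&(l[:,0]<-.1)&(l[:,0]>-.2)&(l[:,1]<.12)&(l[:,1]>-.11)
        print(n,m.sum(),np.polyfit(l[m,1],l[m,0],1) if m.sum()>20 else '')
p,d=env.capture('side');cv2.imwrite('pics/s3.png',cv2.resize(p[150:250,260:360,::-1],None,fx=6,fy=6,interpolation=2))
"
```

```text
clock 8.6 pos [0.5835 0.0777 0.1893] rot [-1.7984e+02 -1.3000e-01  2.0900e+00] loc [-0.1628  0.0191] F [0.34 5.26 6.15] tool shift mm [ 0.  -1.6  0. ] q [ 0.8 22.4 91.5  0.2 66.  88.6]
clock 8.6 pos [0.5835 0.0777 0.1893] rot [-1.7984e+02 -1.3000e-01  2.0900e+00] loc [-0.1628  0.0191] F [0.34 5.26 6.15] tool shift mm [-5.8 -3.6 -0. ] q [ 0.8 22.4 91.5  0.2 66.  88.6]
clock 8.6 pos [0.5835 0.0777 0.1893] rot [-1.7984e+02 -1.3000e-01  2.0900e+00] loc [-0.1628  0.0191] F [0.34 5.26 6.15] tool shift mm [-14.6  -7.3  -0. ] q [ 0.8 22.4 91.5  0.2 66.  88.6]
side 487 [ 0.00660669 -0.12335805]
side 540 [ 0.11315094 -0.13858961]
top 210 [ 0.00363931 -0.12272884]
top 67 [ 0.02756449 -0.13976512]
```

View pics/s3.png

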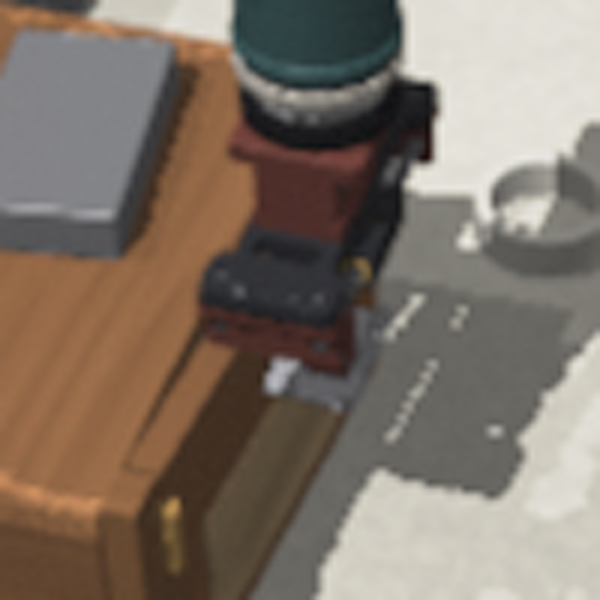

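The door is ajar about 0.1 rad, carried by the finger (gap visible from (135,465) to (205,345)). I follow the arc, turning with the door.

```bash
python3 -m jog '[{"xyz":[-2,-1.5,0],"yaw":0.03,"grip":0},{"xyz":[-2,-1.2,0],"yaw":0.03,"grip":0},{"xyz":[-2,-1,0],"yaw":0.03,"grip":0},{"xyz":[0,0,0],"yaw":0,"grip":0}]'|grep -E 'ee_pos|wrist';python3 -m jog '[{"xyz":[-3,-1,0],"yaw":0.03,"grip":0},{"xyz":[-3,-1,0],"yaw":0.03,"grip":0},{"xyz":[-3,-1,0],"yaw":0.02,"grip":0},{"xyz":[0,0,0],"yaw":0,"grip":0}]'|grep -E 'ee_pos|wrist'; python3 -c "
from h import *
go(.1325,.0317,.2);go(.1325,.0317,.3)"
```

```text
ee_pos: [0.5768, 0.0802, 0.1892]
wrist_force: [0.8, 1.0, 7.5]
ee_pos: [0.5678, 0.0838, 0.1892]
wrist_force: [-0.8, -0.3, 7.4]
clock 9.55 pos [0.5678 0.0838 0.1892] rot [-1.7999e+02 -1.0000e-02 -7.6500e+00] loc [-0.1783  0.0258] F [-0.84 -0.28  7.35] tool shift mm [ 0.8 -0.8  0. ] q [ 1.5 21.3 93.3  0.  65.4 99.1]
clock 9.55 pos [0.5678 0.0838 0.1892] rot [-1.7999e+02 -1.0000e-02 -7.6500e+00] loc [-0.1783  0.0258] F [-0.84 -0.28  7.35] tool shift mm [-12.2  -4.9  -0. ] q [ 1.5 21.3 93.3  0.  65.4 99.1]
```

```bash
python3 -m jog '[{"xyz":[-5,-1.5,-1],"yaw":0.045,"grip":0},{"xyz":[-5.3,-1.3,-1],"yaw":0.045,"grip":0},{"xyz":[-5.3,-1.3,-1],"yaw":0.045,"grip":0},{"xyz":[-5.3,-1.3,0],"yaw":0.04,"grip":0},{"xyz":[-5.3,-1.3,0],"yaw":0.04,"grip":0},{"xyz":[-5.3,-1.3,0],"yaw":0.04,"grip":0},{"xyz":[-5.3,-1.3,0],"yaw":0.04,"grip":0},{"xyz":[0,0,0],"yaw":0,"grip":0}]'|grep -E 'ee_pos|wrist'; python3 -c "
from h import *
go(.1325,.0317,.48);go(.1325,.0317,.7)
n='side'
p,d=env.capture(n);P=cloud(n,d).reshape(-1,3)
l=np.array([loc(a) for a in P]);m=(P[:,2]>.05)&(P[:,2]<.15)&(l[:,0]<-.14)&(l[:,0]>-.3)&(l[:,1]<.14)&(l[:,1]>-.15)
print(m.sum(),np.arctan(np.polyfit(l[m,1],l[m,0],1)))
"
```

```text
ee_pos: [0.534, 0.1027, 0.1913]
wrist_force: [0.1, 1.9, 1.2]
clock 10.35 pos [0.534  0.1027 0.1913] rot [-1.800e+02  9.000e-02 -2.453e+01] loc [-0.2112  0.0461] F [0.05 1.9  1.16] tool shift mm [ 1.2 -1.7 -0. ] q [  3.6  18.9  96.8   0.   64.4 118.1]
clock 10.35 pos [0.534  0.1027 0.1913] rot [-1.800e+02  9.000e-02 -2.453e+01] loc [-0.2112  0.0461] F [0.05 1.9  1.16] tool shift mm [-26.8 -12.1   0. ] q [  3.6  18.9  96.8   0.   64.4 118.1]
945 [ 0.44910485 -0.19299441]
```

```bash
python3 -m jog '[{"xyz":[-5,-3,0],"yaw":0.045,"grip":0},{"xyz":[-6.6,-1.7,0],"yaw":0.05,"grip":0},{"xyz":[-6.6,-1.7,0],"yaw":0.05,"grip":0},{"xyz":[-6.6,-1.7,0],"yaw":0.05,"grip":0},{"xyz":[-6.6,-1.7,0],"yaw":0.05,"grip":0},{"xyz":[0,0,0],"yaw":0,"grip":0}]'|grep -E 'ee_pos|wrist'
cat > ang.py <<'E'
from h import *
import sys
q=float(sys.argv[1]);go(.1325,.0317,q);go(.1325,.0317,q+.25)
n='side'
p,d=env.capture(n);P=cloud(n,d).reshape(-1,3)
l=np.array([loc(a) for a in P]);rr=np.hypot(l[:,0]+.12,l[:,1]-.15)
m=(P[:,2]>.05)&(P[:,2]<.15)&(l[:,0]<-.14)&(rr<.29)&(rr>.03)&(l[:,1]<.19)
a=np.arctan2(-(l[m,0]+.12),-(l[m,1]-.15)); print(m.sum(),'door angle pct',np.percentile(a,[20,50,80]).round(3))
E
python3 ang.py .7
```

```text
ee_pos: [0.5118, 0.1267, 0.1913]
wrist_force: [-0.9, 1.2, 1.8]
clock 11.0 pos [0.5118 0.1267 0.1913] rot [ 1.7995e+02  8.0000e-02 -3.8520e+01] loc [-0.2324  0.071 ] F [-0.86  1.24  1.79] tool shift mm [ 3.4 -0.4 -0. ] q [  6.4  17.6  98.8   0.   63.7 134.9]
clock 11.0 pos [0.5118 0.1267 0.1913] rot [ 1.7995e+02  8.0000e-02 -3.8520e+01] loc [-0.2324  0.071 ] F [-0.86  1.24  1.79] tool shift mm [-28.6 -11.9   0. ] q [  6.4  17.6  98.8   0.   63.7 134.9]
1297 door angle pct [0.697 0.709 0.725]
```

```bash
python3 -m jog '[{"xyz":[-6.6,-1.7,0],"yaw":0.05,"grip":0},{"xyz":[-6.6,-1.7,0],"yaw":0.05,"grip":0},{"xyz":[-6.6,-1.7,0],"yaw":0.05,"grip":0},{"xyz":[-6.6,-1.7,0],"yaw":0.05,"grip":0},{"xyz":[-6.6,-1.7,0],"yaw":0.05,"grip":0},{"xyz":[0,0,0],"yaw":0,"grip":0}]'|grep -E 'ee_pos|wrist'; python3 ang.py 0.98
```

```text
ee_pos: [0.4949, 0.1557, 0.1915]
wrist_force: [0.8, 1.4, 0.9]
clock 11.65 pos [0.4949 0.1557 0.1915] rot [ 1.7998e+02  3.0000e-02 -5.2810e+01] loc [-0.2481  0.1007] F [0.77 1.37 0.86] tool shift mm [-1.3 -1.4  0. ] q [  9.8  16.9  99.8   0.   63.3 152.6]
clock 11.65 pos [0.4949 0.1557 0.1915] rot [ 1.7998e+02  3.0000e-02 -5.2810e+01] loc [-0.2481  0.1007] F [0.77 1.37 0.86] tool shift mm [-32.8 -13.9   0. ] q [  9.8  16.9  99.8   0.   63.3 152.6]
1529 door angle pct [0.939 0.952 0.966]
```

```bash
python3 -m jog '[{"xyz":[-6.7,-2,0],"yaw":0,"grip":0},{"xyz":[-6.7,-2.4,0],"yaw":0,"grip":0},{"xyz":[-6.6,-2.8,0],"yaw":0,"grip":0},{"xyz":[-6.4,-3.2,0],"yaw":0,"grip":0},{"xyz":[-6.3,-3.5,0],"yaw":0,"grip":0},{"xyz":[0,0,0],"yaw":0,"grip":0}]'|grep -E 'ee_pos|wrist'; python3 ang.py 1.23
```

```text
ee_pos: [0.486, 0.1914, 0.1917]
wrist_force: [1.2, 0.3, 1.7]
clock 12.3 pos [0.486  0.1914 0.1917] rot [-1.7999e+02  8.0000e-02 -5.2840e+01] loc [-0.2555  0.1367] F [1.21 0.26 1.68] tool shift mm [ 1.   0.6 -0. ] q [1.390e+01 1.720e+01 9.940e+01 1.000e-01 6.340e+01 1.567e+02]
clock 12.3 pos [0.486  0.1914 0.1917] rot [-1.7999e+02  8.0000e-02 -5.2840e+01] loc [-0.2555  0.1367] F [1.21 0.26 1.68] tool shift mm [-26.6 -19.3   0. ] q [1.390e+01 1.720e+01 9.940e+01 1.000e-01 6.340e+01 1.567e+02]
1648 door angle pct [1.218 1.23  1.241]
```

```bash
python3 -m jog '[{"xyz":[-5.8,-3.3,0],"yaw":0,"grip":0},{"xyz":[-5.6,-3.7,0],"yaw":0,"grip":0},{"xyz":[-5.4,-4,0],"yaw":0,"grip":0},{"xyz":[-5.1,-4.3,0],"yaw":0,"grip":0},{"xyz":[-4.8,-4.6,0],"yaw":0,"grip":0},{"xyz":[-3.5,-4,0],"yaw":0,"grip":0},{"xyz":[0,0,0],"yaw":0,"grip":0}]'|grep -E 'ee_pos|wrist'; python3 ang.py 1.5
```

```text
ee_pos: [0.487, 0.2297, 0.1916]
wrist_force: [1.6, 1.2, 1.1]
clock 13.05 pos [0.487  0.2297 0.1916] rot [-1.7999e+02  8.0000e-02 -5.2870e+01] loc [-0.2529  0.1749] F [1.64 1.18 1.15] tool shift mm [ 1.3  2.8 -0. ] q [1.780e+01 1.840e+01 9.750e+01 1.000e-01 6.410e+01 1.607e+02]
clock 13.05 pos [0.487  0.2297 0.1916] rot [-1.7999e+02  8.0000e-02 -5.2870e+01] loc [-0.2529  0.1749] F [1.64 1.18 1.15] tool shift mm [-19.9 -23.7   0. ] q [1.780e+01 1.840e+01 9.750e+01 1.000e-01 6.410e+01 1.607e+02]
1640 door angle pct [1.499 1.509 1.519]
```

Door at about 1.5 rad. I lift straight out.

```bash
python3 -m jog '[{"xyz":[1,1,-3],"yaw":0,"grip":0},{"xyz":[0,0,-5],"yaw":0,"grip":0},{"xyz":[0,0,-8],"yaw":0,"grip":0},{"xyz":[0,0,-12],"yaw":0,"grip":0},{"xyz":[0,0,-20],"yaw":0,"grip":0},{"xyz":[0,0,-30],"yaw":0,"grip":0},{"xyz":[0,0,-30],"yaw":0,"grip":0},{"xyz":[0,0,0],"yaw":0,"grip":0},{"xyz":[0,0,0],"yaw":0,"grip":0},{"xyz":[0,0,0],"yaw":0,"grip":0}]'|grep -E 'ee_pos|wrist'; python3 ang.py 1.5|tail -1; python3 -c "
from h import *
p,d=env.capture('side');cv2.imwrite('pics/s4.png',p[:,:,::-1])"
```

```text
ee_pos: [0.4862, 0.2268, 0.2989]
wrist_force: [0.3, -0.0, -1.0]
1738 door angle pct [1.496 1.507 1.517]
```

View pics/s4.png

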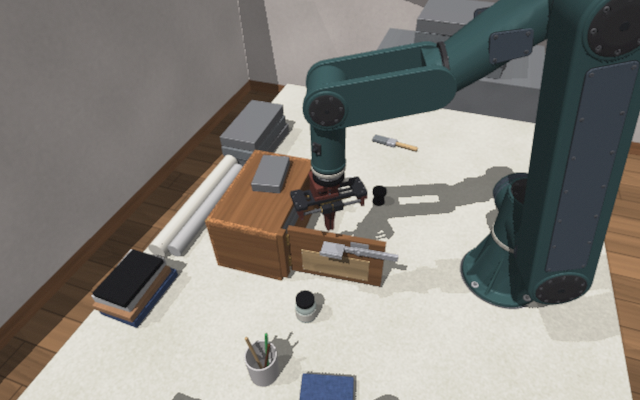

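The door stands square to the cupboard (free edge at about (384,262), tray at (335,250)), the gripper is well clear above it, and nothing else has moved.

```bash
python3 -c "
from plant import env
print(env.close_job())"
```

```text
the job is handed in; nothing more can be done
None
```

The cupboard door is unlatched and standing open at about 1.5 rad, the gripper is clear of it, nothing else was seen to have moved, and the job is handed in (no verdict was returned).

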